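Nip a circuit board in the sliding-jaw holder without bowing it

ROBOT

A 6-joint arm with a two-finger parallel gripper is mounted at the origin on the work surface. World frame = base frame: x ahead of the robot, y to its left, z up, the work surface at z = 0. Lengths are in m, angles in degrees, forces in N, time in s.
With the tool pointing down it reaches from about 0.425 to 0.95 m from the base axis. Payload 14.7 kg.
Tool frame: the origin (TCP) lies on the centre line of the jaws, within the pads' length; the fingertips stand 14 mm ahead of it and the grasp point (between the pads) lies 5 mm behind it; z points along the fingers, y is the line along which they close (so a half turn about z gives the same grasp; the last joint's range is limited). The gripper opens to 85 mm and grips with 20 to 120 N. Pads are 22 mm wide; open, the fingers measure 114 mm over their backs; the gripper's body (76 mm by 85 mm) begins 54 mm behind the grasp point. The pads swing forward as they close: fully open they stand 13 mm farther back than shut.
Start: joints at [70.611, 27.513, 91.461, -0, 61.026, -2.67], TCP at [0.187, 0.623, 0.212] pointing down, gripper open.
Joint ranges: [-157.49, 157.49], [-46.99, 117.5], [13.45, 153.17], [-89.5, 269.5], [5.16, 153.95], [-167.48, 167.48]. Speed limits (degrees/s): [108.29, 108.29, 136.94, 172.46, 172.46, 172.46].

INTERFACE

Orientations are given as [roll, pitch, yaw] about the fixed x, y, z axes, in that order (R = Rz(yaw) Ry(pitch) Rx(roll)).
In Python, from bench import telemetry, viewer, ticket gives the robot as it stands. The module is installed in compiled form; this text tells all that it offers.
- The arm moves only by the tool arm_command, never from a script. Its argument "motion" is a list that holds one entry, the list of rows, each a list of 5 numbers: the shift along the tool's x, y, z normalised to -1 to 1, where 1 is 0.15 m, then the turn about the tool's z normalised to -1 to 1, where 1 is pi rad, then the opening, from 0 (shut) to 1 (fully open). In form: [[[x, y, z, turn, claw], ...]]. A call has 1 to 20 rows; each row is the pose to reach, as a shift and turn from the pose commanded when the call began, along the tool's axes at that moment, turning the shorter way round; what a row does not reach only later rows make up. A row lasts 1/10 s, in which the tool goes at most 50 mm and 8.59 degrees, less where a joint would pass 70% of its speed; a pose out of reach is approached as far as the arm can. A call with a number of a shift or a turn outside -1 to 1 is refused whole. A call with a gripper value outside its range is refused whole. The fingers move at their own pace and stop on an object; "grip_force" is the grip in N (left out, the last holds). Time passes only in rows, so rows that repeat a pose let the fingers close. It gives the time, the measured TCP pose, the force, the opening and the grip force at its end, in the units of the state.
- telemetry.get_obs(): the state, without advancing time (a new reading comes with each control period).
- viewer.capture(name): name is "side" or "top"; returns a dict with "img" (420x560x3 uint8, blue, green, red), "z_map" (420x560 float32, m along the optical axis (not along the pixel's ray), 0 where there is no reading), "vertical_fov" (degrees; the focal length in pixels is half the picture's height over the tangent of half this angle, whatever the lens; pixels are square), "cx", "cy" (the principal point, pixels), "pose" (4x4, takes a point from camera to world coordinates). Camera axes: x right, y up, looking along -z (the intrinsics and any distortion apply to the point x, -y, -z); pixel columns grow to the right and rows downward; lengths in m; the calibration is good to about 2 mm. A picture is of the moment at which its call begins.
- ticket.hand_in(): hands the job in; it is judged then, once.
The state is a dict: "time": time; "joints": joint angles; "qvel": joint speeds; "tau": joint torques, N m; "eef_pos": TCP position; "eef_rot": TCP orientation; "wrist_force": force on the tool from outside, world axes, zero at the start; "moment": the same for the moment, N m; "width": opening from 0.0 (shut) to 1.0 (fully open); "gripper_force": force on a finger pad.
Only numpy, scipy, OpenCV 4.12 (cv2) and the standard library are available. Lean on these libraries where they do the work, as an engineer would, in place of code of your own. Each camera call takes 0.05 s, during which the arm holds its last target. There are 200 camera calls.

TASK

Mount the green circuit board in the board holder for soldering: component side up, lying level on the steps of both blue-and-black jaws with its two short edges facing the jaws, and the sliding jaw (red knob) brought up until it nips the board snugly against the fixed jaw, so that the board stays clamped when you let go. Be gentle: lay the board down without dropping it, hold it lightly and do not press the jaw hard, because the board bows and its solder joints crack. Leave the flux bottle, the solder spool and the brush where they are.

Things in the scene. Friction and masses are not known exactly. Their poses are not given: they have to be found in the camera images.
- board: Green circuit board, 110 g, a sheet 56 mm wide (x) and hand-cut to a length of 94 to 100 mm (y), 2.4 mm thick. Origin: centre of the sheet's underside; z out of the component side. It starts component side up on four brass standoffs, 15 mm long, 6 mm thick, under the sheet at x +-21, y +-31 mm. Long edges are free for the fingers (56 mm grasp); either end may face the fixed jaw.
- board_top (a point): Centre of the board's upper side. Blue relay, two black capacitors, orange terminal strip stand within 15 mm of the long centre line, within 36 mm of the middle, up to 18 mm high. The board is damaged if the fingers squeeze it with over 60 N, or if it and a jaw press or knock on one another with over 16 N.
- holder: Board holder, fixed to the bench: grey base 90 mm (x) by 234 mm (y), 9 mm high; two 8 mm steel rods along y at x +-22 mm, tops 26 mm above the bench; aluminium end blocks 33 mm high at y +-109 mm. Origin: centre of its underside, on the bench. The sliding jaw moves along its y axis; +y opens it.
- fixed_jaw: Fixed jaw (blue block, black upright cheek) at the holder's -y end, 60 mm wide (x). Origin: middle of its upright face at the height of its step, 46 mm above the bench; axes as the holder's, the face looks to +y. At the foot of the face a step juts out 8 mm to +y for the board's edge to rest on; above the step the face rises 7 mm. It extends 28 mm behind the face.
- jaw: Sliding jaw, mirror image of the fixed one (face looks to -y, 8 mm step), 34 mm deep behind the face. Origin: middle of its face at step height; axes as the holder's. Face-to-face gap 78 to 135 mm, starts anywhere: set it a little over the board's length so both steps carry the board. A 7 N drag brake holds it where left. Properly clamped it still presses with 3 N or more once let go.
- knob (a point): Middle of the red grip knob on top of the sliding jaw: it does not turn. Upright, 20 mm across, 18 mm tall (9 mm above and below this point), 18 mm behind the jaw's face, underside 3 mm above the jaw's top.
- flux: Amber glass flux bottle with black cap, 30 mm across, 65 mm tall, standing; origin at the centre of its foot. Leave alone.
- spool: Solder spool with yellow flanges, 56 mm across, 40 mm tall, standing on its end; origin at the centre of its foot. Leave alone.
- brush: Bench brush 170 mm long lying on the bench; origin near its middle underneath. Leave alone.
There are look-alikes about, which are no part of the job. Of the things that look like the board, the middle-sized one is meant.

How it is judged (in metres and radians):
At the end, for the whole second after the job is handed in: The board lies component side up and level (within 0.06 rad) on both jaw steps (underside within 3 mm of step height), square to the holder (within 0.06 rad) and within 15 mm of the middle of the jaws' width, at rest, with both jaws pressing on it with more than 2.5 N (contact force between each of jaw, fixed_jaw and board above 2.5 N and z of board in the frame of fixed_jaw between -0.003 and 0.003 m and x of board in the frame of fixed_jaw between -0.015 and 0.015 m and angle between board's own z axis and vertical below 0.06 rad and angle between the y axis of board and the y axis of holder, either way round below 0.06 rad and linear speed of board below 0.01 m/s); the robot touches nothing.
It fails at once if the board and either jaw press or knock on one another with more than 16 N (contact force between any of jaw, fixed_jaw and board above 16 N).
It fails at once if the fingers squeeze the board with more than 60 N (contact force between the fingers and board above 60 N).
It fails at once if the board is dropped (falls free of the fingers faster than 0.3 m/s, about 5 mm of fall) (contact force between the fingers and board below 0.1 N and linear speed of board above 0.3 m/s).
It fails at once if the flux bottle or the solder spool is disturbed (moved more than 15 mm or tipped) (distance of any of flux, spool from where it was at the start of the episode above 0.015 m or angle between any of flux, spool's own z axis and vertical above 0.3 rad).
It fails at once if the brush is moved more than 20 mm (distance of brush from where it was at the start of the episode above 0.02 m).
It also fails if it takes over 58 s, if anything falls off the work surface, if the arm or the gripper's body presses on something with over 40 N, if the wrist force passes 120 N, or if a joint passes its speed limit or range.

## Working session

There is one attempt and no reset: what is moved stays moved. The work goes in short steps, Python scripts to look and compute and a tool call to move; the robot and the scene stay as the last step left them, time stands still between calls to the robot, and variables do not carry over. Pictures are saved under pics/ and viewed, at most 13 in all, crops included, and the job is handed in when it is done.

Besides the shell and the picture viewer there is one more tool, called after "Call:" as name(argument=value, ...), one argument or row to a line, values as JSON. arm_command: Moves the arm, as the interface text tells. Scaled input: -1 to 1 covers 0.15 m each way for a shift and pi rad each way for a turn. Its arguments: {"type":"object","properties":{"motion":{"type":"array"},"grip_force":{"type":"number"}},"required":["motion"]}

```bash
mkdir -p pics; cat > h.py <<'E'
import numpy as np, cv2
from bench import telemetry, viewer, ticket
def cap(n, save=None):
    d=viewer.capture(n)
    if save: cv2.imwrite(f'pics/{save}.png', d['img'])
    return d
def f(d): return d['img'].shape[0]/2/np.tan(np.radians(d['vertical_fov'])/2)
def pts(d):  # world xyz map from depth
    h,w=d['z_map'].shape; v,u=np.mgrid[:h,:w]; z=d['z_map'].astype(float); F=f(d)
    P=np.stack([(u-d['cx'])/F*z, -(v-d['cy'])/F*z, -z],-1)
    T=np.array(d['pose']); return P@T[:3,:3].T+T[:3,3]
def ray(d,uv,zp):
    F=f(d);T=np.array(d['pose']);uv=np.atleast_2d(uv).astype(float)
    r=np.c_[(uv[:,0]-d['cx'])/F,-(uv[:,1]-d['cy'])/F,-np.ones(len(uv))]@T[:3,:3].T
    o=T[:3,3]; return o+r*((zp-o[2])/r[:,2])[:,None]
E
python3 - <<'E'
from h import *
for n in('top','side'):
    d=cap(n,n+'0'); print(n,{k:v for k,v in d.items() if k not in('img','z_map')}, d['img'].shape, (d['z_map']>0).mean())
print(telemetry.get_obs())
E
```

```text
top {'vertical_fov': 57.73927581083559, 'cx': 282.9833170641434, 'cy': 211.3014365766159, 'pose': array([[ 0.01302015,  0.985955  , -0.16650291,  0.43671239],
       [-0.99985088,  0.01472669,  0.00901874,  0.03166782],
       [ 0.01134411,  0.16636066,  0.98599972,  0.85440249],
       [ 0.        ,  0.        ,  0.        ,  1.        ]])} (420, 560, 3) 0.9960799319727891
side {'vertical_fov': 43.552251515372454, 'cx': 280.5597614552794, 'cy': 206.95028977744056, 'pose': array([[ 0.74806207,  0.48978449, -0.44778824,  0.0766012 ],
       [-0.66355137,  0.56234048, -0.49342959, -0.48746893],
       [ 0.01013529,  0.66624646,  0.74566275,  0.90247691],
       [ 0.        ,  0.        ,  0.        ,  1.        ]])} (420, 560, 3) 0.9959056122448979
{'time': 0.1, 'joints': array([ 7.06118909e+01,  2.75467531e+01,  9.14898922e+01,  3.90031768e-04,
        6.10245379e+01, -2.67104747e+00]), 'qvel': array([ 0.08267693, -0.05359595, -0.04087018,  0.06358102,  0.02807704,
       -0.03473304]), 'tau': array([ 1.67986622e-03, -9.52248716e+01, -4.31048799e+01, -3.20144909e-05,
        5.08395868e-03, -2.69247562e-05]), 'eef_pos': array([0.18683364, 0.62217612, 0.21103262]), 'eef_rot': array([-1.79938899e+02, -3.19188218e-03,  1.63282748e+02]), 'wrist_force': array([-0.58976766, -0.03196214, -0.89671447]), 'moment': array([-0.06267521, -0.02408514, -0.00366078]), 'gripper_force': 0.0, 'width': 0.9990794643750353}
```

View pics/top0.png

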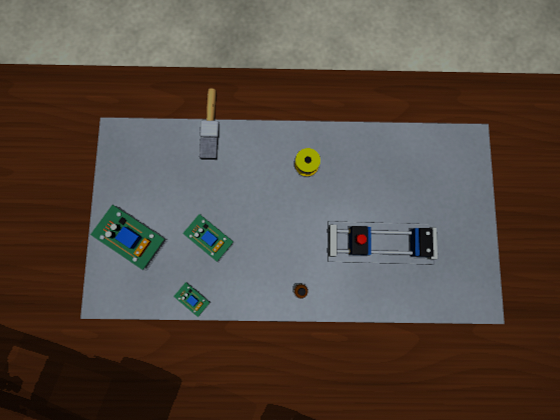

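View pics/side0.png

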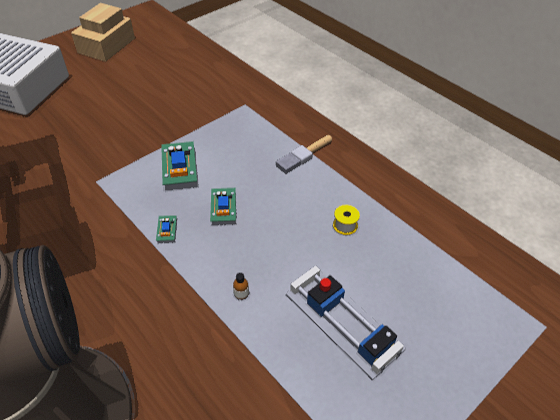

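Top view shows three boards: large (128,237), middle (208,237), small (192,299). I choose the middle one at (208,237). Holder: red knob (361,239), fixed jaw at (425,242). Flux (301,290), spool (308,161), brush (209,120).

```bash
cat >> h.py <<'E'
def masks(d):
    hsv=cv2.cvtColor(d['img'],cv2.COLOR_BGR2HSV); H,S,V=cv2.split(hsv)
    return dict(green=(H>55)&(H<90)&(S>90)&(V>40), red=((H<6)|(H>174))&(S>150)&(V>80), blue=(H>98)&(H<120)&(S>120)&(V>50), yellow=(H>24)&(H<34)&(S>180)&(V>100))
def blobs(m,amin=60):
    n,l,s,c=cv2.connectedComponentsWithStats(m.astype(np.uint8),connectivity=8)
    return [(l==i,s[i],c[i]) for i in range(1,n) if s[i][4]>=amin]
def board(d,zp=.0174,near=None):
    P=pts(d)
    out=[]
    for m,s,c in blobs(masks(d)['green'],100):
        cs,_=cv2.findContours(m.astype(np.uint8),cv2.RETR_EXTERNAL,cv2.CHAIN_APPROX_NONE)
        k=max(cs,key=cv2.contourArea)[:,0,:]
        z=np.median(P[m][:,2])
        w=ray(d,k,zp)[:,:2]
        r=cv2.minAreaRect((w*1000).astype(np.float32))
        out.append((np.round(c),np.round(r[0],1),np.round(r[1],1),round(r[2],1),round(z,4)))
    return out
E
python3 - <<'E'
from h import *
for n in('top','side'):
    d=viewer.capture(n); P=pts(d)
    print(n)
    for b in board(d): print(*b)
    for c in('red','blue','yellow'):
        for m,s,ce in blobs(masks(d)[c],25):
            Q=P[m]; print(c,ce.round(),s[4],'zmed',np.median(Q[:,2]).round(4),'lo',np.percentile(Q,3,0).round(4),'hi',np.percentile(Q,97,0).round(4),'mean',Q.mean(0).round(4))
    Q=P[(P[...,2]>.003)&(abs(P[...,2])<.1)]
    import cv2
    # bench plane check
    g=P[100:320:20,150:400:40,2]; print(np.round(g,3).tolist() if n=='top' else '')
d=viewer.capture('top'); cv2.imwrite('pics/c1.png',cv2.resize(np.hstack([d['img'][195:285,175:265],d['img'][205:295,320:450]]),None,fx=3.5,fy=3.5,interpolation=cv2.INTER_CUBIC))
E
```

```text
top
[128. 236.] [517.2 365.3] [142.4  80.6] 58.0 0.0241
[208. 237.] [517.8 188.7] [99.4 55.9] 52.1 0.0168
[192. 299.] [385.  217.6] [68.5 39.7] 51.8 0.0115
red [361. 239.] 78 zmed 0.0734 lo [ 0.5049 -0.1517  0.0515] hi [ 0.5217 -0.1288  0.076 ] mean [ 0.514  -0.1381  0.0714]
blue [126. 237.] 289 zmed 0.0481 lo [0.4959 0.3357 0.0426] hi [0.5317 0.3751 0.0508] mean [0.5134 0.355  0.0477]
blue [369. 241.] 85 zmed 0.0459 lo [ 0.4842 -0.1628  0.0436] hi [ 0.5409 -0.1568  0.0482] mean [ 0.5126 -0.1598  0.0459]
blue [417. 242.] 120 zmed 0.046 lo [ 0.4847 -0.2654  0.0437] hi [ 0.54   -0.2574  0.0507] mean [ 0.5109 -0.2615  0.0462]
blue [209. 238.] 138 zmed 0.0336 lo [0.5017 0.1692 0.0181] hi [0.5275 0.1977 0.0368] mean [0.5143 0.1823 0.039 ]
blue [192. 300.] 74 zmed 0.0233 lo [0.3732 0.2054 0.0142] hi [0.3915 0.2249 0.0257] mean [0.383  0.2127 0.0338]
yellow [308. 161.] 454 zmed 0.0396 lo [ 0.6664 -0.0521  0.0028] hi [ 0.7155 -0.0053  0.0427] mean [ 0.6894 -0.0288  0.0391]
[[0.0, -0.001, -0.001, 0.002, -0.002, 0.002, -0.002], [-0.001, -0.001, 0.001, 0.003, -0.001, 0.001, 0.002], [0.002, 0.00
[... 859 characters left out ...]
] 134 zmed 0.0341 lo [0.4979 0.1703 0.02  ] hi [0.5274 0.1996 0.0383] mean [0.5052 0.1742 0.0454]
blue [165. 226.] 74 zmed 0.0237 lo [0.3701 0.208  0.0161] hi [0.3888 0.2274 0.0273] mean [0.3796 0.2165 0.0232]
blue [326. 302.] 411 zmed 0.0368 lo [ 0.4821 -0.1611  0.0144] hi [ 0.5384 -0.1247  0.0484] mean [ 0.5023 -0.1524  0.035 ]
blue [372. 347.] 323 zmed 0.0393 lo [ 0.4803 -0.2908  0.0165] hi [ 0.5355 -0.256   0.0535] mean [ 0.497  -0.2721  0.0372]
yellow [347. 214.] 332 zmed 0.0404 lo [ 0.6653 -0.0507  0.0372] hi [ 0.7117 -0.0043  0.0439] mean [ 0.6882 -0.0276  0.0404]
yellow [341. 231.] 25 zmed 0.0041 lo [ 0.6623 -0.0506  0.0008] hi [ 0.6832 -0.0171  0.0071] mean [ 0.6695 -0.0349  0.0042]
```

View pics/c1.png

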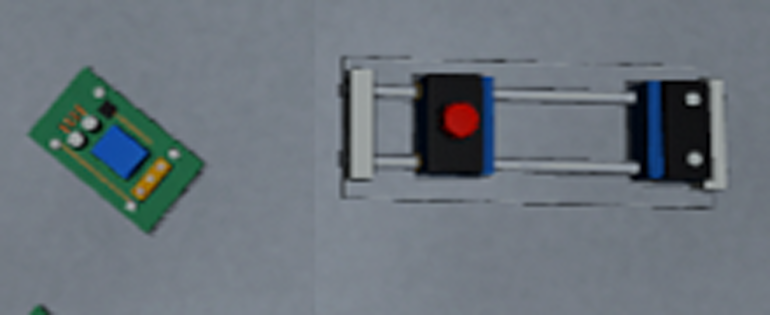

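Crop confirms: left is the middle-sized board (about 99 × 56 mm, component side up), right is the holder with the jaw gap at about 110 mm. I'll push the jaw in slightly before fetching the board.

```bash
cat > plan.py <<'E'
import numpy as np
from bench import telemetry
def plan(wps):
    """wps: (x,y,z,yaw) ; prints normalised call per waypoint"""
    o=telemetry.get_obs(); p=np.array(o['eef_pos']); yaw=o['eef_rot'][2]
    print('now',p.round(4),np.round(o['eef_rot'],2),'t',round(o['time'],2),'F',np.round(o['wrist_force'],1))
    for w in wps:
        a=np.radians(yaw); d=np.array(w[:3])-p
        s=np.array([d[0]*np.cos(a)+d[1]*np.sin(a), d[0]*np.sin(a)-d[1]*np.cos(a), -d[2]])/.15
        t=-(((w[3]-yaw+180)%360)-180)
        n=int(np.ceil(max(np.linalg.norm(d)/.05,abs(t)/8.59)))
        print(np.round(s,4),round(t/180,4),'rows',n,'OVER' if abs(s).max()>1 else ''); p=np.array(w[:3]);yaw=w[3]
E
python3 - <<'E'
from plan import plan
plan([(.31,.52,.2,110),(.42,.39,.2,89),(.5,.24,.2,89),(.51,.10,.2,89),(.511,-.04,.17,89),(.511,-.100,.11,89),(.511,-.100,.074,89)])
E
```

```text
now [0.1869 0.6223 0.2113] [-179.97   -0.    163.28] t 0.25 F [-0.3  0.2 -0. ]
[-0.9821 -0.4174  0.0752] 0.296 rows 7 
[-1.0652  0.3927 -0.    ] 0.1167 rows 4 OVER
[-0.9905  0.5507 -0.    ] 0.0 rows 4 
[-0.932   0.0829 -0.    ] 0.0 rows 3 
[-0.9331  0.023   0.2   ] 0.0 rows 3 
[-0.3999  0.007   0.4   ] 0.0 rows 2 
[0.   0.   0.24] 0.0 rows 1
```

Call:
arm_command(
  motion=[
    [[-0.98,-0.42,0.08,0.296,0],[-0.98,-0.42,0.08,0.296,0],[-0.98,-0.42,0.08,0.296,0],[-0.98,-0.42,0.08,0.296,0],[-0.98,-0.42,0.08,0.296,0],[-0.98,-0.42,0.08,0.296,0],[-0.98,-0.42,0.08,0.296,0]],
  ],
  grip_force=25,
)

```text
time: 0.95
eef_pos: [0.3098, 0.5197, 0.1996]
eef_rot: [-180.0, 0.0, 109.8]
wrist_force: [-0.2, 0.3, -0.3]
width: 0.001
gripper_force: 0.0
```

Call:
arm_command(
  motion=[
    [[-1,0.39,0,0.1167,0],[-1,0.39,0,0.1167,0],[-1,0.39,0,0.1167,0],[-1,0.39,0,0.1167,0]],
  ],
)

```text
time: 1.35
eef_pos: [0.4183, 0.3958, 0.1996]
eef_rot: [180.0, 0.0, 88.9]
wrist_force: [-0.4, -0.0, -0.3]
width: -0.001
gripper_force: 0.0
```

Call:
arm_command(
  motion=[
    [[-1,0.55,0,0,0],[-1,0.55,0,0,0],[-1,0.55,0,0,0],[-1,0.55,0,0,0]],
  ],
)

```text
time: 1.75
eef_pos: [0.497, 0.2448, 0.1997]
eef_rot: [180.0, 0.0, 89.1]
wrist_force: [-0.4, 1.1, -0.0]
width: 0.002
gripper_force: 0.0
```

Call:
arm_command(
  motion=[
    [[-0.95,0.08,0,0,0],[-0.95,0.08,0,0,0],[-0.95,0.08,0,0,0],[-0.95,0.08,0,0,0]],
  ],
)

```text
time: 2.15
eef_pos: [0.5053, 0.1011, 0.1997]
eef_rot: [-180.0, 0.0, 89.0]
wrist_force: [-0.6, -0.0, -0.1]
width: 0.0
gripper_force: 0.0
```

```bash
python3 -c "
from plan import plan
plan([(.511,-.04,.17,89),(.511,-.100,.11,89),(.511,-.100,.074,89)])"
```

```text
now [0.5053 0.1011 0.1997] [-1.7999e+02  5.0000e-02  8.9030e+01] t 2.15 F [-0.6 -0.  -0.1]
[-0.9396  0.054   0.1978] 0.0001 rows 3 
[-0.3999  0.007   0.4   ] 0.0 rows 2 
[0.   0.   0.24] 0.0 rows 1
```

Call:
arm_command(
  motion=[
    [[-0.94,0.054,0.2,0,0],[-0.94,0.054,0.2,0,0],[-0.94,0.054,0.2,0,0],[-0.94,0.054,0.2,0,0]],
  ],
)

```text
time: 2.55
eef_pos: [0.5107, -0.0397, 0.1686]
eef_rot: [-179.9, 0.0, 89.0]
wrist_force: [0.2, 1.0, -0.2]
width: 0.0
gripper_force: 0.0
```

Call:
arm_command(
  motion=[
    [[-0.4,0.007,0.4,0,0],[-0.4,0.007,0.4,0,0],[-0.4,0.007,0.5,0,0],[-0.4,0.007,0.64,0,0],[-0.4,0.007,0.64,0,0]],
  ],
)

```text
time: 3.05
eef_pos: [0.5096, -0.0952, 0.0717]
eef_rot: [-179.8, -0.1, 89.2]
wrist_force: [1.2, 0.3, 0.2]
width: -0.002
gripper_force: 0.0
```

Call:
arm_command(
  motion=[
    [[-0.03,0,0,0,0],[-0.06,0,0,0,0],[-0.08,0,0,0,0],[-0.09,0,0,0,0],[-0.1,0,0,0,0],[-0.1,0,0,0,0]],
  ],
)

```text
time: 3.65
eef_pos: [0.5107, -0.1115, 0.0739]
eef_rot: [180.0, 0.0, 89.0]
wrist_force: [0.5, 0.2, 0.0]
width: 0.001
gripper_force: 0.0
```

Call:
arm_command(
  motion=[
    [[-0.005,0,0,0,0],[-0.01,0,0,0,0],[-0.015,0,0,0,0],[-0.015,0,0,0,0]],
  ],
)

```text
time: 4.05
eef_pos: [0.5106, -0.1136, 0.0736]
eef_rot: [-180.0, -0.0, 89.0]
wrist_force: [0.5, 0.2, -0.5]
width: 0.001
gripper_force: 0.0
```

```bash
python3 - <<'E'
from h import *
d=cap('top','t1'); s=cap('side','s1')
a=np.vstack([cv2.resize(x['img'][r0:r0+105,c0:c0+200],None,fx=2.8,fy=2.8,interpolation=cv2.INTER_CUBIC) for x,r0,c0 in((d,190,290),(s,265,260))])
cv2.imwrite('pics/c2.png',a)
E
```

```text
(no output)
```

View pics/c2.png

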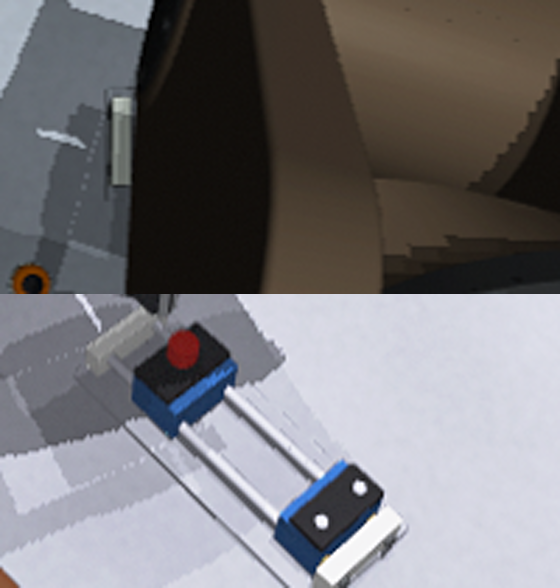

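Side crop: the closed fingers stand just behind the red knob (about side pixel (325,284)), with the rods and fixed jaw clear. The top view is hidden by the arm. I'll continue the push slowly.

Call:
arm_command(
  motion=[
    [[-0.005,0,0,0,0],[-0.01,0,0,0,0],[-0.015,0,0,0,0],[-0.02,0,0,0,0],[-0.02,0,0,0,0]],
  ],
)

```text
time: 4.65
eef_pos: [0.5106, -0.1167, 0.0736]
eef_rot: [180.0, 0.0, 89.0]
wrist_force: [-0.7, -0.1, 0.6]
width: -0.003
gripper_force: 0.0
```

Call:
arm_command(
  motion=[
    [[-0.005,0,0,0,0],[-0.01,0,0,0,0],[-0.015,0,0,0,0],[-0.02,0,0,0,0],[-0.02,0,0,0,0]],
  ],
)

```text
time: 5.15
eef_pos: [0.5105, -0.1196, 0.0736]
eef_rot: [-180.0, 0.0, 89.0]
wrist_force: [0.2, 0.8, -0.5]
width: 0.001
gripper_force: 0.0
```

Call:
arm_command(
  motion=[
    [[-0.005,0,0,0,0],[-0.01,0,0,0,0],[-0.015,0,0,0,0],[-0.02,0,0,0,0],[-0.02,0,0,0,0]],
  ],
)

```text
time: 5.65
eef_pos: [0.5105, -0.1227, 0.0736]
eef_rot: [180.0, 0.0, 89.0]
wrist_force: [0.1, -0.2, 0.2]
width: 0.001
gripper_force: 0.0
```

```bash
python3 - <<'E'
from h import *
s=cap('side');P=pts(s)
for m,b,c in blobs(masks(s)['red'],25): print(c,b[4],np.median(P[m],0).round(4))
cv2.imwrite('pics/c3.png',cv2.resize(s['img'][240:330,270:370],None,fx=5,fy=5,interpolation=cv2.INTER_CUBIC))
E
```

```text
[325.05 284.55] 120 [ 0.5092 -0.1382  0.0725]
```

View pics/c3.png

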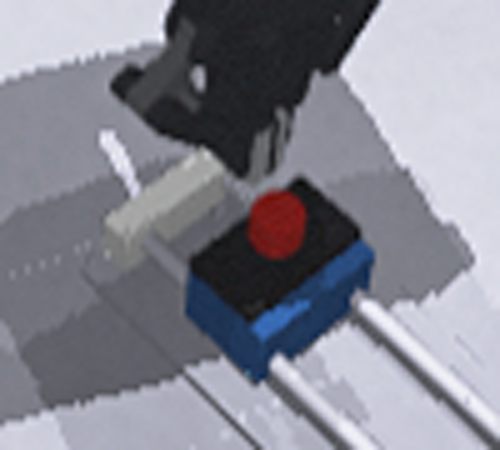

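The crop shows the grey pads at about side pixel (323,275), still a few mm behind the knob at (325,284), which has not moved. I'll measure the tips.

```bash
python3 - <<'E'
from h import *
s=cap('side');P=pts(s)
for z in(.06,.07,.08): print(z,ray(s,[[320.5,276],[327,273],[325,284]],z).round(4).tolist())
m=(P[...,2]>.055)&(P[...,2]<.1)&(P[...,0]>.47)&(P[...,0]<.55)&(P[...,1]>-.16)&(P[...,1]<-.08)
m&=~masks(s)['red']
for lo in np.arange(.055,.1,.006):
    k=m&(P[...,2]>=lo)&(P[...,2]<lo+.006); Q=P[k]
    if len(Q): print(lo.round(3),len(Q),np.percentile(Q,5,0).round(4),np.percentile(Q,95,0).round(4))
E
```

```text
0.06 [[0.5222, -0.1139, 0.06], [0.5366, -0.1172, 0.06], [0.5158, -0.1326, 0.06]]
0.07 [[0.5169, -0.1183, 0.07], [0.5311, -0.1216, 0.07], [0.5106, -0.1368, 0.07]]
0.08 [[0.5116, -0.1227, 0.08], [0.5257, -0.126, 0.08], [0.5054, -0.141, 0.08]]
0.055 54 [ 0.4836 -0.1512  0.0551] [ 0.5383 -0.1211  0.057 ]
0.067 3 [ 0.5079 -0.1367  0.0711] [ 0.5211 -0.1251  0.0729]
0.073 6 [ 0.5112 -0.1344  0.0733] [ 0.5205 -0.1253  0.0768]
0.091 3 [ 0.5027 -0.1304  0.093 ] [ 0.5155 -0.1254  0.0967]
0.097 4 [ 0.5027 -0.1308  0.0978] [ 0.5155 -0.1294  0.0996]
```

```bash
python3 - <<'E'
from h import *
s=cap('side');P=pts(s)
for v in range(266,286,2):
    print(v,[(int(x[1]*1000),int(x[2]*1000)) for x in P[v,316:334:2]])
print(s['img'][270:280,316:332].mean(2).astype(int))
E
```

```text
266 [(-131, 145), (-125, 128), (-131, 136), (-131, 130), (-130, 123), (-130, 117), (-80, 2), (-82, 0), (-84, 0)]
268 [(-134, 145), (-127, 125), (-126, 118), (-131, 123), (-131, 119), (-131, 113), (-82, -1), (-86, 1), (-91, 5)]
270 [(-123, 115), (-127, 118), (-127, 112), (-130, 113), (-131, 112), (-131, 106), (-88, 4), (-88, -1), (-91, -1)]
272 [(-124, 111), (-127, 111), (-127, 106), (-130, 108), (-131, 104), (-88, 1), (-89, -2), (-92, -1), (-95, 0)]
274 [(-88, 24), (-127, 103), (-128, 100), (-131, 102), (-91, 7), (-90, 0), (-94, 0), (-97, 1), (-100, 2)]
276 [(-91, 22), (-96, 27), (-129, 95), (-93, 8), (-95, 8), (-99, 9), (-120, 54), (-122, 52), (-125, 52)]
278 [(-94, 21), (-99, 27), (-102, 27), (-125, 74), (-128, 76), (-130, 74), (-124, 55), (-126, 54), (-129, 53)]
280 [(-92, 9), (-99, 20), (-123, 69), (-128, 75), (-132, 78), (-133, 73), (-135, 73), (-136, 70), (-132, 53)]
282 [(-95, 8), (-99, 12), (-129, 73), (-131, 73), (-134, 75), (-137, 75), (-139, 74), (-141, 74), (-135, 54)]
284 [(-99, 10), (-120, 52), (-130, 69), (-135, 76), (-137, 73), (-139, 73), (-141, 72), (-144, 74), (-137, 51)]
[[ 32  34  34  33  77 100 104  97  31  94 105 151 149 149 147 148]
 [ 36  37  35  30  84 102 104  87  38 101 112 150 149 149 147 145]
 [ 34  34  35  31  83 100 104  87  42 101 127 151 148 148 147 147]
 [ 31  36  32  27  93 102 104  74  45 109 146 150 150 149 149 148]
 [ 76  32  31  53 101  99 103  68  88 136 151 151 153 134 134 151]
 [112  69  58  84  99  99 114 119 131 148 151 154 124  83  83 122]
 [122 135 127 112 105 108 135 146 146 146 146 124  65  26  21  58]
 [121 140 135 136 120 131 147 135 121 121 105  65  26  25  26  25]
 [110 119 138 135 145 131 121  98  79  75  55  49  37  25  28  23]
 [ 99 108 134 122 137  99  75  53  50  54  55  59  52  43  29  28]]
```

Depth puts the fingertips at z ≈ 0.095–0.10, although the reported TCP is 0.074, and the knob was never touched. I'll back off and lower in the open to establish the real tip offset.

Call:
arm_command(
  motion=[
    [[0.15,0,0,0,0],[0.2,0,0,0,0],[0.2,0,0.04,0,0],[0.2,0,0.08,0,0],[0.2,0,0.08,0,0],[0.2,0,0.08,0,0]],
  ],
)

```text
time: 6.4
eef_pos: [0.5107, -0.0929, 0.0612]
eef_rot: [-180.0, -0.0, 89.0]
wrist_force: [-0.4, 0.2, 0.2]
width: -0.002
gripper_force: 0.0
```

```bash
python3 - <<'E'
from h import *
s=cap('side');t=cap('top')
for n,d in(('s',s),('t',t)):
    P=pts(d); o=telemetry.get_obs()['eef_pos']
    m=(abs(P[...,0]-o[0])<.04)&(abs(P[...,1]-o[1])<.03)&(P[...,2]>.045)&(P[...,2]<.2)
    Q=P[m]; print(n,len(Q), o)
    for lo in np.arange(.045,.14,.008):
        k=Q[(Q[:,2]>=lo)&(Q[:,2]<lo+.008)]
        if len(k): print(lo.round(3),len(k),k.min(0).round(3),k.max(0).round(3))
cv2.imwrite('pics/c4.png',np.hstack([cv2.resize(s['img'][200:320,230:350],(400,400),interpolation=cv2.INTER_CUBIC),cv2.resize(t['img'][190:290,290:390],(400,400),interpolation=cv2.INTER_CUBIC)]))
E
```

```text
s 749 [ 0.51097652 -0.0928997   0.06158015]
0.045 23 [ 0.483 -0.123  0.047] [ 0.543 -0.117  0.053]
0.053 20 [ 0.485 -0.122  0.053] [ 0.539 -0.119  0.056]
0.077 4 [ 0.504 -0.1    0.08 ] [ 0.514 -0.096  0.085]
0.085 18 [ 0.497 -0.102  0.085] [ 0.52  -0.084  0.092]
0.093 36 [ 0.495 -0.102  0.093] [ 0.523 -0.087  0.101]
0.101 28 [ 0.495 -0.102  0.101] [ 0.524 -0.092  0.109]
0.109 27 [ 0.496 -0.103  0.109] [ 0.521 -0.094  0.117]
0.117 21 [ 0.495 -0.104  0.117] [ 0.518 -0.096  0.124]
0.125 59 [ 0.476 -0.104  0.125] [ 0.543 -0.082  0.133]
0.133 102 [ 0.471 -0.105  0.133] [ 0.548 -0.08   0.141]
t 0 [ 0.51097652 -0.0928997   0.06158015]
```

View pics/c4.png

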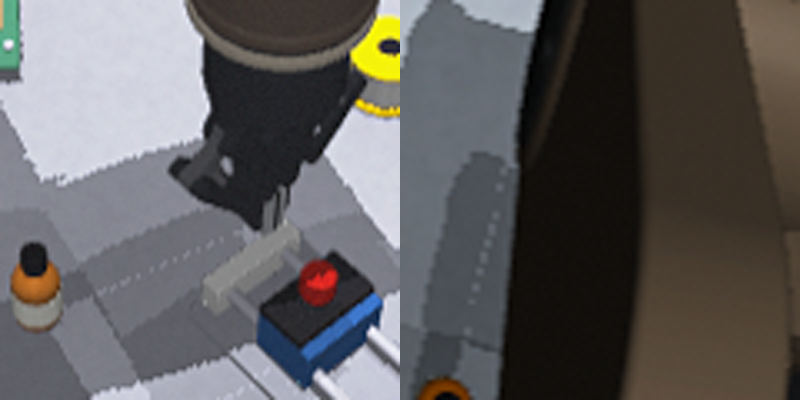

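Side crop: the shut pads end at about side pixel (312,267), well above the end block. The measured tips are about 22 mm above the reported TCP, not 14 mm below it. I'll lower gently with force checks to confirm.

Call:
arm_command(
  motion=[
    [[0,0,0.03,0,0],[0,0,0.06,0,0],[0,0,0.08,0,0],[0,0,0.08,0,0]],
  ],
)

```text
time: 6.9
eef_pos: [0.5106, -0.0925, 0.0491]
eef_rot: [-180.0, -0.0, 89.0]
wrist_force: [0.4, -1.1, -1.2]
width: -0.002
gripper_force: 0.0
```

Call:
arm_command(
  motion=[
    [[0,0,0.004,0,0],[0,0,0.008,0,0],[0,0,0.012,0,0],[0,0,0.012,0,0]],
  ],
)

```text
time: 7.3
eef_pos: [0.5109, -0.0926, 0.0478]
eef_rot: [180.0, 0.0, 89.0]
wrist_force: [-0.6, -0.3, -0.3]
width: 0.001
gripper_force: 0.0
```

Call:
arm_command(
  motion=[
    [[0,0,0.004,0,0],[0,0,0.008,0,0],[0,0,0.012,0,0],[0,0,0.016,0,0],[0,0,0.016,0,0]],
  ],
)

```text
time: 7.8
eef_pos: [0.5109, -0.0925, 0.0453]
eef_rot: [-180.0, -0.0, 89.0]
wrist_force: [-0.1, 0.3, 0.8]
width: 0.001
gripper_force: 0.0
```

```bash
python3 - <<'E'
from h import *
s=cap('side');P=pts(s);o=telemetry.get_obs();e=o['eef_pos'];print(e,o['wrist_force'],o['joints'])
m=(abs(P[...,0]-e[0])<.02)&(abs(P[...,1]-e[1])<.02)&(P[...,2]>.042)&(P[...,2]<.1)
Q=P[m];print(len(Q),np.sort(Q[:,2])[:12].round(3),Q.min(0),Q.max(0))
E
```

```text
[ 0.5109098  -0.09251858  0.04534517] [-0.5153971   0.27310122 -0.24289041] [-1.36091939e+01  3.09539120e+01  1.16573699e+02 -1.32712245e-03
  3.24792824e+01 -1.26050010e+01]
109 [0.066 0.067 0.069 0.07  0.07  0.07  0.071 0.072 0.072 0.072 0.072 0.072] [ 0.49533484 -0.10243562  0.06595761] [ 0.52274766 -0.08510132  0.09982181]
```

Call:
arm_command(
  motion=[
    [[0,0,0.027,0,0],[0,0,0.055,0,0],[-0.05,0,0.055,0,0],[-0.1,0,0.055,0,0],[-0.13,0,0.055,0,0],[-0.15,0,0.055,0,0],[-0.15,0,0.055,0,0],[-0.15,0,0.055,0,0]],
  ],
)

```text
time: 8.65
eef_pos: [0.5105, -0.1152, 0.0372]
eef_rot: [180.0, 0.0, 89.0]
wrist_force: [-0.5, 0.3, 0.2]
width: -0.001
gripper_force: 0.0
```

Call:
arm_command(
  motion=[
    [[-0.004,0,0,0,0],[-0.008,0,0,0,0],[-0.012,0,0,0,0],[-0.016,0,0,0,0]],
  ],
)

```text
time: 9.05
eef_pos: [0.5105, -0.1169, 0.0372]
eef_rot: [-180.0, -0.0, 89.0]
wrist_force: [1.9, 7.6, 0.7]
width: -0.001
gripper_force: 3.5
```

Call:
arm_command(
  motion=[
    [[-0.004,0,0,0,0],[-0.008,0,0,0,0],[-0.012,0,0,0,0],[-0.016,0,0,0,0]],
  ],
)

```text
time: 9.45
eef_pos: [0.5104, -0.1193, 0.0372]
eef_rot: [-180.0, -0.0, 89.0]
wrist_force: [0.6, 7.1, 1.4]
width: -0.003
gripper_force: 3.5
```

Call:
arm_command(
  motion=[
    [[-0.004,0,0,0,0],[-0.008,0,0,0,0],[-0.012,0,0,0,0],[-0.012,0,0,0,0]],
  ],
)

```text
time: 9.85
eef_pos: [0.5105, -0.1211, 0.0372]
eef_rot: [-180.0, -0.0, 89.0]
wrist_force: [0.5, 6.8, 1.1]
width: 0.006
gripper_force: 3.1
```

Call:
arm_command(
  motion=[
    [[0.05,0,0,0,0],[0.1,0,-0.1,0,0.5],[0.1,0,-0.4,0,1],[0.3,0,-0.8,0,1],[0.6,0,-0.8,0,1],[1,0,-0.8,0,1]],
  ],
)

```text
time: 10.45
eef_pos: [0.5143, 0.0148, 0.1596]
eef_rot: [179.7, 0.0, 88.9]
wrist_force: [0.3, -0.2, -0.7]
width: 0.851
gripper_force: 0.0
```

```bash
python3 - <<'E'
from h import *
from plan import plan
d=cap('side');P=pts(d)
m0=masks(d)['red']|masks(d)['blue']
for m,s,ce in blobs(m0,25):
    Q=P[m]; print(ce.round(),s[4],np.percentile(Q,3,0).round(4),np.percentile(Q,97,0).round(4),np.median(Q,0).round(4))
plan([(.511,.04,.10,89),(.516,.1895,.08,52.3),(.516,.1895,.03,52.3)])
E
```

```text
[178. 159.] 231 [0.4905 0.3343 0.0332] [0.5279 0.3774 0.0527] [0.508  0.3509 0.0489]
[223. 202.] 137 [0.4977 0.1711 0.0189] [0.5282 0.1997 0.0383] [0.511  0.183  0.0344]
[165. 226.] 75 [0.3692 0.2055 0.0157] [0.3886 0.2282 0.0282] [0.3797 0.2154 0.024 ]
[327. 286.] 125 [ 0.5025 -0.1501  0.0522] [ 0.521  -0.1329  0.0763] [ 0.5102 -0.1424  0.0726]
[328. 304.] 416 [ 0.4819 -0.1664  0.015 ] [ 0.5382 -0.1285  0.0485] [ 0.4971 -0.162   0.0377]
[372. 347.] 328 [ 0.4802 -0.291   0.0168] [ 0.5353 -0.2563  0.0539] [ 0.485  -0.2694  0.0393]
now [0.5133 0.0215 0.1586] [ 1.7983e+02 -1.1000e-01  8.9040e+01] t 10.5 F [-1.8  7.5 -0.3]
[ 0.1229 -0.0171  0.3905] 0.0002 rows 2 
[0.9971 0.0159 0.1333] 0.2039 rows 5 
[0.     0.     0.3333] -0.0 rows 1
```

Call:
arm_command(
  motion=[
    [[0.2,0,0.3,0.1,1],[0.6,0.02,0.5,0.2,1],[0.98,0.02,0.5,0.204,1],[0.98,0.02,0.5,0.204,1],[0.98,0.02,0.5,0.204,1],[0.98,0.02,0.5,0.204,1],[0.98,0.02,0.5,0.204,1]],
  ],
)

```text
time: 11.2
eef_pos: [0.5181, 0.1606, 0.0818]
eef_rot: [-180.0, 0.0, 52.4]
wrist_force: [-0.2, 0.1, -0.0]
width: 0.998
gripper_force: 0.0
```

```bash
python3 - <<'E'
from h import *
from plan import plan
d=cap('side');P=pts(d)
e=telemetry.get_obs()['eef_pos']
m=(np.hypot(P[...,0]-e[0],P[...,1]-e[1])<.075)&(P[...,2]>.05)
a=np.radians(52.3)
Q=P[m]-e; X=Q[:,0]*np.cos(a)+Q[:,1]*np.sin(a); Y=Q[:,0]*np.sin(a)-Q[:,1]*np.cos(a)
for lo in np.arange(-.02,.1,.01):
    k=(Q[:,2]>=lo)&(Q[:,2]<lo+.01)
    if k.any(): print(lo.round(2),k.sum(),X[k].min().round(3),X[k].max().round(3),Y[k].min().round(3),Y[k].max().round(3))
print(board(d))
plan([(.516,.1895,.03,52.3),(.516,.1895,.0,52.3)])
E
```

```text
0.03 6 -0.011 -0.007 -0.05 0.045
0.04 48 -0.012 0.007 -0.058 0.052
0.05 46 -0.012 0.013 -0.059 0.052
0.06 41 -0.011 -0.001 -0.059 0.052
0.07 56 -0.014 -0.003 -0.072 0.061
0.08 204 -0.015 0.014 -0.074 0.071
0.09 212 -0.018 0.016 -0.074 0.071
[(array([176., 166.]), array([516.7, 372.5]), array([143.4,  77.9]), 59.5, np.float64(0.0256)), (array([223., 205.]), array([514.8, 191.9]), array([97.2, 52.8]), 51.8, np.float64(0.0182)), (array([169., 228.]), array([381., 217.]), array([66. , 37.6]), 51.3, np.float64(0.013))]
now [0.5183 0.1602 0.0819] [1.800e+02 1.000e-02 5.241e+01] t 11.25 F [-0.4 -0.7  0.8]
[ 0.1453 -0.131   0.3461] 0.0006 rows 2 
[0.  0.  0.2] -0.0 rows 1
```

```bash
python3 -c "
from plan import plan
plan([(.517,.1892,.03,52.2)])"
```

```text
now [0.5183 0.1602 0.0819] [1.800e+02 1.000e-02 5.241e+01] t 11.25 F [-0.4 -0.7  0.8]
[ 0.1478 -0.1245  0.3461] 0.0011 rows 2
```

Call:
arm_command(
  motion=[
    [[0.148,-0.124,0.1,0.001,1],[0.148,-0.124,0.35,0.001,1],[0.148,-0.124,0.5,0.001,1],[0.148,-0.124,0.6,0.001,1],[0.148,-0.124,0.64,0.001,1],[0.148,-0.124,0.66,0.001,1],[0.148,-0.124,0.68,0.001,1],[0.148,-0.124,0.68,0.001,1],[0.148,-0.124,0.68,0.001,1]],
  ],
)

```text
time: 12.15
eef_pos: [0.5177, 0.1896, -0.0195]
eef_rot: [180.0, -0.0, 52.1]
wrist_force: [0.3, -0.5, -0.2]
width: 1.003
gripper_force: 0.0
```

```bash
python3 - <<'E'
from h import *
d=cap('side');P=pts(d);o=telemetry.get_obs();e=o['eef_pos'];print(e,o['wrist_force'],o['time'])
a=np.radians(52.3);Q=P-e;X=Q[...,0]*np.cos(a)+Q[...,1]*np.sin(a); Y=Q[...,0]*np.sin(a)-Q[...,1]*np.cos(a)
m=(abs(X)<.02)&(abs(Y)>.035)&(abs(Y)<.065)&(P[...,2]>.006)&(P[...,2]<.05)
for s in(-1,1):
    k=m&(np.sign(Y)==s); print(s,np.sort(P[k][:,2])[:8].round(3),Y[k].min(),Y[k].max())
cv2.imwrite('pics/c5.png',cv2.resize(d['img'][145:255,160:290],None,fx=4.5,fy=4.5,interpolation=cv2.INTER_CUBIC))
E
```

```text
[ 0.51765693  0.18965633 -0.01956851] [-0.18577085  0.88053167 -0.0763566 ] 12.2
-1 [0.006 0.006 0.007 0.013 0.016 0.017 0.018 0.019] -0.06472193545146387 -0.03926009196683411
1 [0.015 0.017 0.018 0.02  0.02  0.022 0.022 0.022] 0.04071289135571463 0.053256834291809524
```

View pics/c5.png

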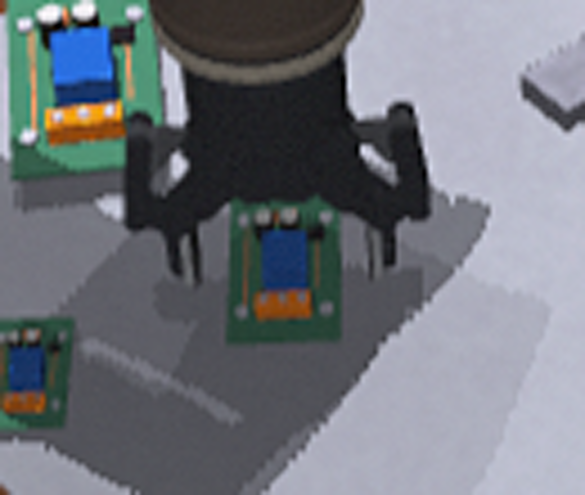

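Crop: the pads stand either side of the middle board (pads at side pixels about (203,207) and (243,206)), with even gaps. I'll close gently.

Call:
arm_command(
  motion=[
    [[0,0,0,0,0.75],[0,0,0,0,0.7],[0,0,0,0,0.6],[0,0,0,0,0.6],[0,0,0,0,0.6]],
  ],
  grip_force=25,
)

```text
time: 12.7
eef_pos: [0.5174, 0.1897, -0.0198]
eef_rot: [180.0, -0.0, 52.1]
wrist_force: [-1.8, -1.1, 8.3]
width: 0.644
gripper_force: 24.9
```

Call:
arm_command(
  motion=[
    [[0,0,-0.01,0,0.5],[0,0,-0.03,0,0.5],[0,0,-0.07,0,0.5],[0,0,-0.15,0,0.5],[0,0,-0.3,0,0.5],[0,0,-0.5,0,0.5],[0,0,-0.7,0,0.5],[0,0,-0.85,0,0.5],[0,0,-0.85,0,0.5]],
  ],
  grip_force=25,
)

```text
time: 13.6
eef_pos: [0.5192, 0.1902, 0.1112]
eef_rot: [179.8, -0.3, 52.1]
wrist_force: [-0.6, 0.1, -1.1]
width: 0.636
gripper_force: 26.9
```

```bash
python3 - <<'E'
from h import *
from plan import plan
d=cap('side','s5');P=pts(d)
for m,s,c in blobs(masks(d)['green'],100):
    Q=P[m];ctr=Q.mean(0); A=np.c_[Q[:,:2]-ctr[:2],np.ones(len(Q))]
    k=abs(Q[:,2]-np.median(Q[:,2]))<.006
    co=np.linalg.lstsq(A[k],Q[k,2],rcond=None)[0]; print(c.round(),s[4],np.median(Q,0).round(4),'slope',co.round(3))
plan([(.525,.04,.11,89),(.523,-.10,.11,89),(.5115,-.209,.11,89)])
E
```

```text
[178. 166.] 618 [0.5018 0.345  0.0255] slope [-0.     0.003  0.026]
[219. 163.] 362 [0.5108 0.1834 0.1487] slope [0.001 0.006 0.149]
[169. 229.] 147 [0.3874 0.2072 0.0133] slope [-0.     0.002  0.013]
now [0.5183 0.1899 0.1094] [ 1.7988e+02 -1.7000e-01  5.2100e+01] t 13.65 F [-0.1  0.1 -0.9]
[-0.7612  0.6491 -0.0037] -0.205 rows 5 
[-0.9334  0.003  -0.    ] 0.0 rows 3 
[-0.7279 -0.064  -0.    ] 0.0 rows 3
```

Call:
arm_command(
  motion=[
    [[-0.15,0.13,0,-0.04,0.5],[-0.35,0.3,0,-0.085,0.5],[-0.55,0.47,0,-0.13,0.5],[-0.7,0.6,0,-0.175,0.5],[-0.76,0.65,0,-0.205,0.5],[-0.76,0.65,0,-0.205,0.5],[-0.76,0.65,0,-0.205,0.5]],
  ],
)

```text
time: 14.35
eef_pos: [0.5237, 0.0398, 0.1068]
eef_rot: [-179.9, -0.0, 88.8]
wrist_force: [0.5, -0.4, -1.0]
width: 0.643
gripper_force: 26.9
```

Call:
arm_command(
  motion=[
    [[-0.15,0,0,0,0.5],[-0.4,0,0,0,0.5],[-0.65,0,0,0,0.5],[-0.85,0,0,0,0.5],[-0.93,0,0,0,0.5],[-0.93,0,0,0,0.5]],
  ],
)

```text
time: 14.95
eef_pos: [0.5217, -0.1001, 0.1071]
eef_rot: [-180.0, -0.0, 88.8]
wrist_force: [-0.4, 0.1, -1.0]
width: 0.641
gripper_force: 26.9
```

Call:
arm_command(
  motion=[
    [[-0.15,-0.01,0,0,0.5],[-0.35,-0.03,0,0,0.5],[-0.55,-0.05,0,0,0.5],[-0.69,-0.064,0,0,0.5],[-0.73,-0.064,0,0,0.5],[-0.73,-0.064,0,0,0.5],[-0.73,-0.064,0,0,0.5]],
  ],
)

```text
time: 15.65
eef_pos: [0.5103, -0.2076, 0.1072]
eef_rot: [-180.0, -0.0, 89.0]
wrist_force: [1.2, 0.5, -0.6]
width: 0.644
gripper_force: 26.9
```

```bash
cat >> h.py <<'E'
def edge_ends(d,zp,ang,x0):
    """green blob outline of the held board on plane zp: extents along/across direction ang"""
    P=pts(d); best=None
    for m,s,c in blobs(masks(d)['green'],60):
        if np.median(P[m][:,1])<-.05:
            best=m if best is None else best|m
    cs,_=cv2.findContours(best.astype(np.uint8),cv2.RETR_EXTERNAL,cv2.CHAIN_APPROX_NONE)
    k=np.vstack([c[:,0,:] for c in cs]); w=ray(d,k,zp)[:,:2]; r=cv2.minAreaRect((w*1000).astype(np.float32))
    return r,w
E
python3 - <<'E'
from h import *
from plan import plan
plan([(.5115,-.209,.11,89)])
o=telemetry.get_obs(); d=cap('side','s6'); zt=o['eef_pos'][2]+.0371
r,w=edge_ends(d,zt,0,0); print(zt,r)
P=pts(d); 
for m,s,c in blobs(masks(d)['green'],60): print(c.round(),s[4],np.median(P[m],0).round(4))
cv2.imwrite('pics/c6.png',cv2.resize(d['img'][220:400,250:430],None,fx=3.3,fy=3.3,interpolation=cv2.INTER_CUBIC))
E
```

```text
now [ 0.5103 -0.2076  0.1072] [-1.7997e+02 -3.0000e-02  8.9020e+01] t 15.65 F [ 1.2  0.5 -0.6]
[-0.0094  0.0082 -0.0187] 0.0001 rows 1 
0.14429737902044296 ((508.2347412109375, -225.407958984375), (57.63980484008789, 55.4290657043457), 89.18525695800781)
[179. 165.] 672 [0.5073 0.3538 0.0257]
[169. 229.] 161 [0.3873 0.2092 0.0125]
[369. 298.] 410 [ 0.503  -0.2425  0.1445]
```

View pics/c6.png

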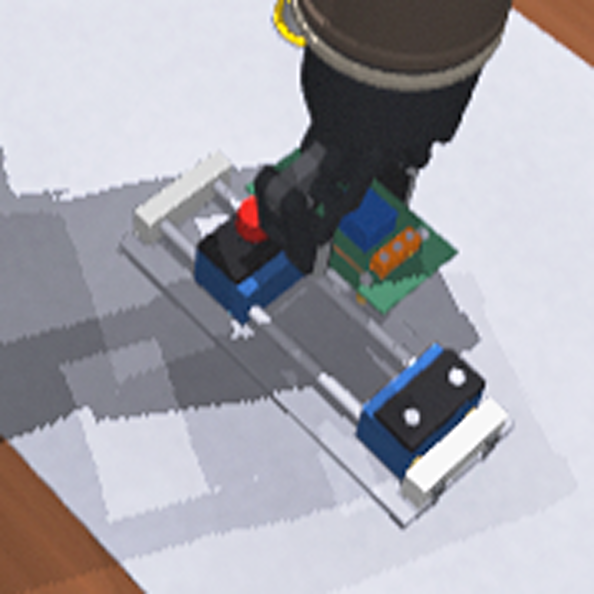

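Crop: the board is held level above the holder, with its free end around side pixel (377,305). The fixed-jaw face line runs from about (363,344) to (383,327). I'll measure edges along world-y lines in one view, so the errors are common.

```bash
cat >> h.py <<'E'
def proj(d,X):
    T=np.array(d['pose']);p=(np.atleast_2d(X)-T[:3,3])@T[:3,:3];F=f(d)
    return np.c_[d['cx']-F*p[:,0]/p[:,2], d['cy']+F*p[:,1]/p[:,2]]
def prof(d,x,z,ys):
    uv=proj(d,np.c_[np.full(len(ys),x)-.0175*0,ys,np.full(len(ys),z)]).astype(np.float32)
    return cv2.remap(d['img'],uv[:,0][None],uv[:,1][None],cv2.INTER_LINEAR)[0].astype(int)
E
python3 - <<'E'
from h import *
d=cap('side'); print(telemetry.get_obs()['eef_pos'])
ys=np.arange(-.28,-.15,.0015)
for x in(.488,.495,.505,.515):
    p=prof(d,x,.053,ys); print('jaw x',x); 
    for a,b in((-.274,-.25),(-.172,-.15)):
        k=(ys>a)&(ys<b); print([(round(y*1e3,1),int(q[0])) for y,q in zip(ys[k],p[k])])
z=.1072+.0371; yb=np.arange(-.262,-.246,.001)
for x in(.49,.50,.51,.52): print('board',x,[(round(y*1e3),int(q[2])) for y,q in zip(yb,prof(d,x,z,yb))])
xb=np.arange(.474,.548,.002)
for y in(-.24,-.25): print('bx',[(round(y*1e3),int(q[2])) for y,q in zip(xb,np.array([prof(d,x,z,[y])[0] for x in xb]))])
E
```

```text
[ 0.51030027 -0.20768179  0.10728347]
jaw x 0.488
[(np.float64(-272.5), 49), (np.float64(-271.0), 52), (np.float64(-269.5), 50), (np.float64(-268.0), 49), (np.float64(-266.5), 47), (np.float64(-265.0), 56), (np.float64(-263.5), 104), (np.float64(-262.0), 176), (np.float64(-260.5), 197), (np.float64(-259.0), 198), (np.float64(-257.5), 165), (np.float64(-256.0), 111), (np.float64(-254.5), 107), (np.float64(-253.0), 107), (np.float64(-251.5), 109)]
[(np.float64(-172.0), 91), (np.float64(-170.5), 98), (np.float64(-169.0), 121), (np.float64(-167.5), 166), (np.float64(-166.0), 205), (np.float64(-164.5), 210), (np.float64(-163.0), 209), (np.float64(-161.5), 183), (np.float64(-160.0), 106), (np.float64(-158.5), 43), (np.float64(-157.0), 44), (np.float64(-155.5), 53), (np.float64(-154.0), 55), (np.float64(-152.5), 55), (np.float64(-151.0), 55)]
jaw x 0.495
[(np.float64(-272.5), 54), (np.float64(-271.0), 48), (np.float64(-269.5), 53), (np.float64(-268.0), 50), (np.float64(-266.5), 50), (np.float64(-265.0), 47), (np.float64(-263.5), 106), (np.float64(-262.0), 173), (np.float64(-260.5), 192), (n
[... 3237 characters left out ...]
(504, 113), (506, 120), (508, 121), (510, 123), (512, 123), (514, 115), (516, 143), (518, 140), (520, 132), (522, 125), (524, 73), (526, 71), (528, 80), (530, 89), (532, 62), (534, 62), (536, 146), (538, 222), (540, 228), (542, 228), (544, 227), (546, 226), (548, 225)]
bx [(474, 100), (476, 100), (478, 99), (480, 71), (482, 78), (484, 83), (486, 82), (488, 82), (490, 84), (492, 83), (494, 83), (496, 84), (498, 85), (500, 85), (502, 85), (504, 77), (506, 72), (508, 72), (510, 49), (512, 48), (514, 52), (516, 56), (518, 59), (520, 61), (522, 62), (524, 61), (526, 62), (528, 61), (530, 60), (532, 58), (534, 65), (536, 144), (538, 229), (540, 230), (542, 228), (544, 227), (546, 224), (548, 225)]
```

Side-view measurements: fixed face at y = −263.5 mm, sliding face at −160 mm, so the gap is 103.5 mm. The board's near end is at −254.2 mm, so I'll shift it −6.7 mm and lower it to a hover.

Call:
arm_command(
  motion=[
    [[-0.02,0,0.05,0,0.5],[-0.045,0,0.15,0,0.5],[-0.045,0,0.3,0,0.5],[-0.045,0,0.42,0,0.5],[-0.045,0,0.5,0,0.5],[-0.045,0,0.53,0,0.5],[-0.045,0,0.53,0,0.5],[-0.045,0,0.53,0,0.5]],
  ],
)

```text
time: 16.55
eef_pos: [0.5104, -0.2159, 0.0283]
eef_rot: [180.0, 0.0, 89.0]
wrist_force: [-0.9, -0.5, -0.2]
width: 0.641
gripper_force: 26.9
```

```bash
python3 - <<'E'
from h import *
d=cap('side'); o=telemetry.get_obs(); e=o['eef_pos']; print(e,o['eef_rot'],o['wrist_force'],o['time'])
ys=np.arange(-.27,-.25,.001)
for x in(.49,.50,.51,.52): print('board',x,[(round(y*1e3),)+tuple(int(v) for v in q) for y,q in zip(ys,prof(d,x,e[2]+.0371,ys))])
cv2.imwrite('pics/c7.png',cv2.resize(d['img'][260:370,290:420],None,fx=5,fy=5,interpolation=cv2.INTER_CUBIC))
P=pts(d)
for m,s,c in blobs(masks(d)['green'],60): print(c.round(),s[4],np.median(P[m],0).round(4))
E
```

```text
[ 0.51058253 -0.2159956   0.02852084] [1.79943748e+02 2.61664288e-02 8.89991477e+01] [-0.12368159 -0.1783959  -0.93592271] 16.6
board 0.49 [(-270, 50, 47, 47), (-269, 48, 46, 47), (-268, 53, 47, 47), (-267, 63, 49, 44), (-266, 81, 53, 39), (-265, 93, 59, 36), (-264, 95, 69, 41), (-263, 95, 95, 55), (-262, 102, 122, 69), (-261, 115, 143, 80), (-260, 121, 150, 83), (-259, 120, 149, 83), (-258, 118, 148, 83), (-257, 118, 148, 83), (-256, 118, 149, 84), (-255, 118, 150, 83), (-254, 118, 150, 83), (-253, 119, 150, 83), (-252, 120, 152, 85), (-251, 121, 153, 86), (-250, 109, 139, 78)]
board 0.5 [(-270, 49, 47, 47), (-269, 53, 48, 48), (-268, 73, 54, 49), (-267, 98, 63, 47), (-266, 106, 65, 41), (-265, 104, 61, 36), (-264, 103, 84, 48), (-263, 105, 113, 64), (-262, 112, 140, 78), (-261, 117, 148, 83), (-260, 118, 149, 83), (-259, 119, 149, 83), (-258, 120, 150, 85), (-257, 121, 153, 86), (-256, 112, 142, 79), (-255, 95, 121, 68), (-254, 73, 92, 54), (-253, 66, 81, 48), (-252, 67, 81, 46), (-251, 66, 80, 44), (-250, 64, 80, 55)]
board 0.51 [(-270, 55, 51, 52), (-269, 56, 52, 53), (-268, 57, 
[... 279 characters left out ...]
4, 66, 81, 47), (-253, 67, 82, 47), (-252, 68, 83, 48), (-251, 67, 83, 50), (-250, 62, 81, 66)]
board 0.52 [(-270, 55, 51, 53), (-269, 51, 47, 48), (-268, 55, 45, 41), (-267, 74, 51, 36), (-266, 95, 59, 36), (-265, 102, 66, 39), (-264, 98, 76, 43), (-263, 91, 91, 53), (-262, 86, 103, 61), (-261, 85, 107, 63), (-260, 86, 107, 62), (-259, 86, 107, 63), (-258, 86, 107, 63), (-257, 86, 106, 62), (-256, 86, 106, 62), (-255, 86, 106, 62), (-254, 85, 105, 60), (-253, 85, 105, 59), (-252, 82, 101, 56), (-251, 76, 92, 51), (-250, 67, 83, 67)]
[179. 165.] 674 [0.5071 0.3537 0.0257]
[168. 229.] 162 [0.3874 0.209  0.0132]
[334. 298.] 69 [ 0.5035 -0.1674  0.0656]
[366. 325.] 386 [ 0.5045 -0.2511  0.0656]
```

View pics/c7.png

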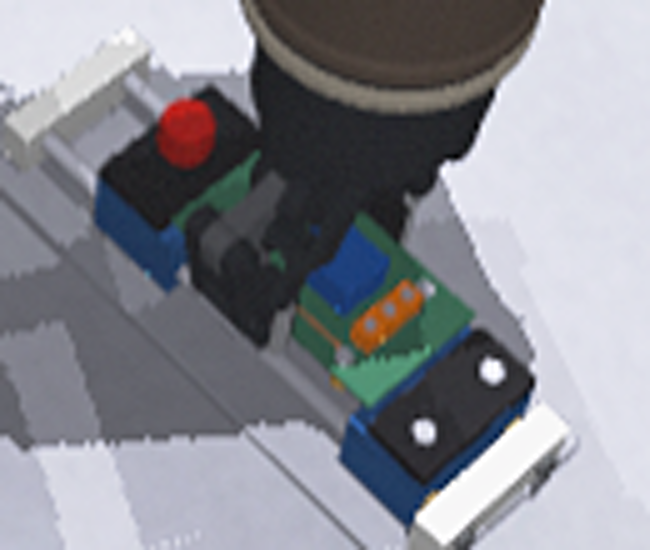

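Crop: the board hovers between the jaws, its near end close to the fixed cheek and its far end visible by the sliding jaw. I'll measure the far end too.

```bash
python3 - <<'E'
from h import *
d=cap('side'); o=telemetry.get_obs(); e=o['eef_pos']; print(e)
ys=np.arange(-.178,-.152,.001)
for x in(.485,.49,.495,.50,.505,.51): print('board',x,[(round(y*1e3),int(q[1])) for y,q in zip(ys,prof(d,x,e[2]+.0371,ys))])
for x in(.482,.486,.49): print('jaw',x,[(round(y*1e3),int(q[0])) for y,q in zip(ys,prof(d,x,.053,ys))])
E
```

```text
[ 0.51060607 -0.21603209  0.02858471]
board 0.485 [(-178, 72), (-177, 68), (-176, 60), (-175, 49), (-174, 43), (-173, 41), (-172, 40), (-171, 41), (-170, 41), (-169, 43), (-168, 52), (-167, 69), (-166, 83), (-165, 81), (-164, 66), (-163, 47), (-162, 36), (-161, 32), (-160, 33), (-159, 33), (-158, 32), (-157, 33), (-156, 33), (-155, 33), (-154, 32), (-153, 33)]
board 0.49 [(-178, 73), (-177, 71), (-176, 67), (-175, 58), (-174, 48), (-173, 41), (-172, 41), (-171, 42), (-170, 43), (-169, 43), (-168, 45), (-167, 54), (-166, 69), (-165, 78), (-164, 74), (-163, 55), (-162, 37), (-161, 29), (-160, 30), (-159, 34), (-158, 35), (-157, 34), (-156, 34), (-155, 35), (-154, 34), (-153, 33)]
board 0.495 [(-178, 68), (-177, 67), (-176, 61), (-175, 53), (-174, 44), (-173, 42), (-172, 38), (-171, 36), (-170, 40), (-169, 37), (-168, 44), (-167, 61), (-166, 75), (-165, 74), (-164, 64), (-163, 46), (-162, 36), (-161, 32), (-160, 32), (-159, 32), (-158, 33), (-157, 32), (-156, 33), (-155, 34), (-154, 35), (-153, 35)]
board 0.5 [(-178, 72), (-177, 74), (-176, 77), (-175, 80), (-174, 83), (-173, 81), (-172
[... 1164 characters left out ...]
), (-156, 29), (-155, 30), (-154, 33), (-153, 34)]
jaw 0.486 [(-178, 57), (-177, 58), (-176, 57), (-175, 47), (-174, 36), (-173, 35), (-172, 37), (-171, 39), (-170, 43), (-169, 44), (-168, 60), (-167, 88), (-166, 115), (-165, 115), (-164, 116), (-163, 115), (-162, 109), (-161, 94), (-160, 69), (-159, 37), (-158, 27), (-157, 32), (-156, 35), (-155, 35), (-154, 35), (-153, 35)]
jaw 0.49 [(-178, 72), (-177, 73), (-176, 72), (-175, 72), (-174, 73), (-173, 71), (-172, 64), (-171, 52), (-170, 43), (-169, 42), (-168, 42), (-167, 43), (-166, 44), (-165, 43), (-164, 49), (-163, 56), (-162, 64), (-161, 66), (-160, 62), (-159, 52), (-158, 42), (-157, 35), (-156, 34), (-155, 35), (-154, 35), (-153, 35)]
```

Call:
arm_command(
  motion=[
    [[0.006,0,0,0,0.5],[0.006,0,0.01,0,0.5],[0.006,0,0.03,0,0.5],[0.006,0,0.05,0,0.5],[0.006,0,0.07,0,0.5],[0.006,0,0.08,0,0.5],[0.006,0,0.09,0,0.5],[0.006,0,0.095,0,0.5],[0.006,0,0.095,0,0.5],[0.006,0,0.095,0,0.5]],
  ],
)

```text
time: 17.65
eef_pos: [0.5102, -0.2149, 0.0137]
eef_rot: [180.0, 0.0, 89.0]
wrist_force: [0.1, 0.1, -0.5]
width: 0.644
gripper_force: 26.9
```

Call:
arm_command(
  motion=[
    [[0,0,0.002,0,0.5],[0,0,0.004,0,0.5],[0,0,0.006,0,0.5],[0,0,0.006,0,0.5]],
  ],
)

```text
time: 18.05
eef_pos: [0.5101, -0.2149, 0.0127]
eef_rot: [180.0, 0.0, 89.0]
wrist_force: [-0.3, -0.1, -0.5]
width: 0.647
gripper_force: 26.9
```

Call:
arm_command(
  motion=[
    [[0,0,0.002,0,0.5],[0,0,0.004,0,0.5],[0,0,0.004,0,0.5]],
  ],
)

```text
time: 18.35
eef_pos: [0.5101, -0.2149, 0.0121]
eef_rot: [-180.0, -0.0, 89.0]
wrist_force: [1.7, 1.8, -1.3]
width: 0.639
gripper_force: 26.9
```

Call:
arm_command(
  motion=[
    [[0,0,0.001,0,0.5],[0,0,0.002,0,0.5],[0,0,0.002,0,0.5]],
  ],
)

```text
time: 18.65
eef_pos: [0.5101, -0.2149, 0.0118]
eef_rot: [-180.0, 0.0, 89.0]
wrist_force: [-0.8, -0.9, -1.1]
width: 0.645
gripper_force: 26.9
```

Call:
arm_command(
  motion=[
    [[0,0,0.001,0,0.5],[0,0,0.002,0,0.5],[0,0,0.002,0,0.5]],
  ],
)

```text
time: 18.95
eef_pos: [0.5101, -0.2149, 0.0115]
eef_rot: [-180.0, 0.0, 89.0]
wrist_force: [-0.7, -0.7, -0.9]
width: 0.646
gripper_force: 26.9
```

Call:
arm_command(
  motion=[
    [[0,0,0.001,0,0.5],[0,0,0.002,0,0.5],[0,0,0.002,0,0.5]],
  ],
)

```text
time: 19.25
eef_pos: [0.5101, -0.2149, 0.0113]
eef_rot: [180.0, 0.0, 89.0]
wrist_force: [-1.4, 0.8, 4.1]
width: 0.645
gripper_force: 27.2
```

Call:
arm_command(
  motion=[
    [[0,0,0.001,0,0.5],[0,0,0.002,0,0.5],[0,0,0.002,0,0.5]],
  ],
)

```text
time: 19.55
eef_pos: [0.5101, -0.2149, 0.0113]
eef_rot: [180.0, 0.0, 89.0]
wrist_force: [-2.1, 1.6, 10.4]
width: 0.642
gripper_force: 27.6
```

Contact is felt. I'll ease off slightly and release.

Call:
arm_command(
  motion=[
    [[0,0,-0.002,0,0.5],[0,0,-0.002,0,0.5]],
  ],
)

```text
time: 19.75
eef_pos: [0.5101, -0.2149, 0.0113]
eef_rot: [180.0, 0.0, 89.0]
wrist_force: [-2.1, 1.1, 5.3]
width: 0.644
gripper_force: 27.3
```

Call:
arm_command(
  motion=[
    [[0,0,0,0,0.66],[0,0,0,0,0.68],[0,0,0,0,0.72],[0,0,0,0,0.8],[0,0,0,0,0.9],[0,0,0,0,1],[0,0,0,0,1]],
  ],
)

```text
time: 20.45
eef_pos: [0.5101, -0.2149, 0.0112]
eef_rot: [180.0, -0.0, 89.0]
wrist_force: [0.6, 0.5, -0.4]
width: 0.999
gripper_force: 0.0
```

```bash
python3 - <<'E'
from h import *
d=cap('side'); P=pts(d);print(telemetry.get_obs()['wrist_force'])
for m,s,c in blobs(masks(d)['green'],30):
    Q=P[m]
    if np.median(Q[:,1])<-.1: print(c.round(),s[4],np.median(Q,0).round(4))
ys=np.arange(-.27,-.255,.001);yt=np.arange(-.172,-.155,.001)
for x in(.49,.50,.51): print(x,[(round(y*1e3),int(q[1])) for y,q in zip(ys,prof(d,x,.0484,ys))],[(round(y*1e3),)+tuple(int(v) for v in q) for y,q in zip(yt,prof(d,x,.0484,yt))])
cv2.imwrite('pics/c8.png',cv2.resize(d['img'][260:370,290:420],None,fx=5,fy=5,interpolation=cv2.INTER_CUBIC))
E
```

```text
[ 0.33055785 -0.26388634  0.41616614]
[335. 300.] 33 [ 0.5074 -0.1665  0.0495]
[363. 329.] 401 [ 0.5001 -0.2492  0.0489]
0.49 [(-270, 49), (-269, 48), (-268, 46), (-267, 45), (-266, 44), (-265, 43), (-264, 49), (-263, 62), (-262, 92), (-261, 125), (-260, 147), (-259, 150), (-258, 148), (-257, 147), (-256, 148), (-255, 149)] [(-172, 71, 66, 67), (-171, 62, 57, 57), (-170, 53, 48, 46), (-169, 47, 43, 41), (-168, 45, 41, 41), (-167, 46, 41, 41), (-166, 45, 42, 41), (-165, 44, 43, 41), (-164, 52, 47, 41), (-163, 71, 56, 42), (-162, 99, 68, 42), (-161, 114, 72, 41), (-160, 113, 69, 38), (-159, 93, 58, 35), (-158, 62, 43, 32), (-157, 39, 33, 31), (-156, 31, 31, 33)]
0.5 [(-270, 47), (-269, 46), (-268, 44), (-267, 45), (-266, 44), (-265, 44), (-264, 47), (-263, 54), (-262, 85), (-261, 117), (-260, 140), (-259, 150), (-258, 150), (-257, 151), (-256, 151), (-255, 150)] [(-172, 63, 62, 57), (-171, 58, 59, 49), (-170, 55, 58, 46), (-169, 54, 60, 45), (-168, 53, 61, 43), (-167, 51, 58, 42), (-166, 53, 61, 43), (-165, 54, 64, 44), (-164, 57, 59, 41), (-163, 69, 52, 38), (-162, 92, 60, 39), (-161, 104, 65, 40), (-160, 101, 63, 38), (-159, 80, 53, 34), (-158, 51, 38, 29), (-157, 35, 30, 29), (-156, 31, 30, 31)]
0.51 [(-270, 48), (-269, 44), (-268, 46), (-267, 48), (-266, 46), (-265, 44), (-264, 44), (-263, 72), (-262, 108), (-261, 137), (-260, 138), (-259, 132), (-258, 114), (-257, 96), (-256, 81), (-255, 81)] [(-172, 59, 55, 54), (-171, 55, 52, 47), (-170, 57, 60, 45), (-169, 62, 72, 46), (-168, 68, 82, 49), (-167, 73, 90, 53), (-166, 77, 97, 56), (-165, 79, 100, 58), (-164, 84, 97, 56), (-163, 96, 91, 52), (-162, 109, 85, 49), (-161, 113, 77, 45), (-160, 102, 65, 39), (-159, 83, 53, 35), (-158, 54, 38, 31), (-157, 35, 29, 29), (-156, 32, 30, 33)]
```

View pics/c8.png

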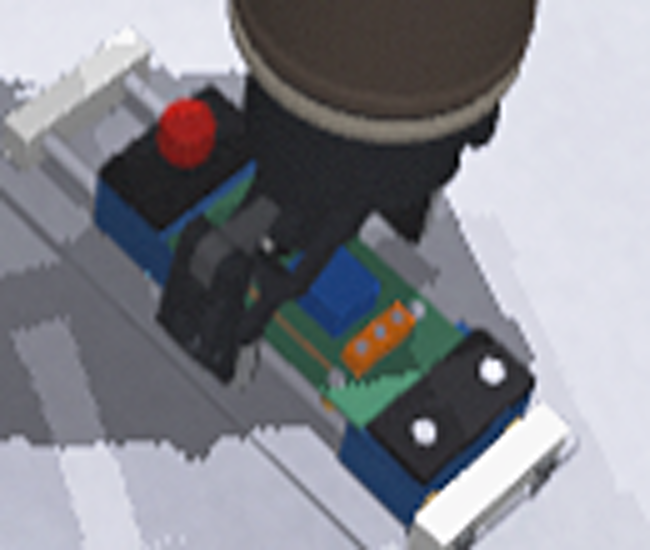

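Crop: the board lies level (top ≈ 0.049 at both ends) on both steps, with about 3 mm free at the sliding jaw. Next I lift away, shut the fingers and go behind the knob.

Call:
arm_command(
  motion=[
    [[0,0,-0.03,0,1],[0,0,-0.2,0,1],[0,0,-0.45,0,1],[0,0,-0.65,0,1],[0.3,0,-0.7,0,0],[0.6,0,-0.7,0,0],[0.77,0,-0.7,0,0],[0.77,0,-0.7,0,0],[0.77,0,-0.7,0,0],[0.77,0,-0.7,0,0]],
  ],
)

```text
time: 21.5
eef_pos: [0.5123, -0.1001, 0.1164]
eef_rot: [180.0, 0.0, 89.0]
wrist_force: [0.2, 0.1, -0.7]
width: 0.008
gripper_force: 0.0
```

Call:
arm_command(
  motion=[
    [[0,0,0.2,0,0],[0,0,0.4,0,0],[0,0,0.48,0,0],[0,0,0.52,0,0],[0,0,0.525,0,0],[0,0,0.525,0,0]],
  ],
)

```text
time: 22.1
eef_pos: [0.5126, -0.0998, 0.0382]
eef_rot: [180.0, 0.0, 89.0]
wrist_force: [-0.8, -0.4, -0.0]
width: -0.001
gripper_force: 0.0
```

Call:
arm_command(
  motion=[
    [[-0.04,-0.01,0,0,0],[-0.08,-0.01,0,0,0],[-0.11,-0.01,0,0,0],[-0.13,-0.01,0,0,0],[-0.13,-0.01,0,0,0],[-0.13,-0.01,0,0,0]],
  ],
)

```text
time: 22.7
eef_pos: [0.5103, -0.119, 0.0375]
eef_rot: [-180.0, -0.0, 89.0]
wrist_force: [0.4, 0.2, 0.3]
width: 0.002
gripper_force: 0.0
```

Call:
arm_command(
  motion=[
    [[-0.004,0,0,0,0],[-0.008,0,0,0,0],[-0.012,0,0,0,0],[-0.014,0,0,0,0],[-0.014,0,0,0,0]],
  ],
)

```text
time: 23.2
eef_pos: [0.5103, -0.121, 0.0374]
eef_rot: [180.0, -0.0, 89.0]
wrist_force: [-1.8, 0.2, -0.3]
width: -0.002
gripper_force: 0.2
```

Call:
arm_command(
  motion=[
    [[-0.002,0,0,0,0],[-0.004,0,0,0,0],[-0.006,0,0,0,0],[-0.008,0,0,0,0],[-0.008,0,0,0,0]],
  ],
)

```text
time: 23.7
eef_pos: [0.5102, -0.1218, 0.0374]
eef_rot: [-180.0, -0.0, 89.0]
wrist_force: [1.4, 7.1, 0.5]
width: 0.003
gripper_force: 3.4
```

Call:
arm_command(
  motion=[
    [[-0.002,0,0,0,0],[-0.004,0,0,0,0],[-0.006,0,0,0,0],[-0.006,0,0,0,0]],
  ],
)

```text
time: 24.1
eef_pos: [0.5102, -0.1226, 0.0374]
eef_rot: [-180.0, -0.0, 89.0]
wrist_force: [1.1, 6.6, 0.4]
width: 0.001
gripper_force: 3.4
```

Call:
arm_command(
  motion=[
    [[-0.001,0,0,0,0],[-0.002,0,0,0,0],[-0.003,0,0,0,0],[-0.004,0,0,0,0],[-0.004,0,0,0,0]],
  ],
)

```text
time: 24.6
eef_pos: [0.5101, -0.1232, 0.0374]
eef_rot: [-180.0, -0.0, 89.0]
wrist_force: [1.3, 5.7, 0.5]
width: 0.003
gripper_force: 3.5
```

```bash
python3 - <<'E'
from h import *
d=cap('side')
yt=np.arange(-.172,-.155,.001)
for x in(.49,.50,.51): print(x,[(round(y*1e3),)+tuple(int(v) for v in q) for y,q in zip(yt,prof(d,x,.0484,yt))])
E
```

```text
0.49 [(-172, 126, 158, 87), (-171, 128, 160, 89), (-170, 126, 158, 88), (-169, 120, 149, 83), (-168, 117, 145, 80), (-167, 117, 145, 80), (-166, 116, 145, 80), (-165, 115, 145, 81), (-164, 115, 138, 77), (-163, 120, 126, 70), (-162, 131, 108, 60), (-161, 122, 82, 47), (-160, 80, 51, 35), (-159, 34, 30, 30), (-158, 35, 35, 36), (-157, 43, 42, 43), (-156, 47, 46, 46)]
0.5 [(-172, 116, 146, 80), (-171, 116, 146, 79), (-170, 113, 143, 78), (-169, 112, 142, 78), (-168, 112, 142, 79), (-167, 113, 143, 80), (-166, 114, 144, 80), (-165, 115, 143, 80), (-164, 113, 133, 75), (-163, 110, 117, 66), (-162, 100, 91, 52), (-161, 79, 63, 39), (-160, 51, 39, 31), (-159, 31, 25, 26), (-158, 28, 24, 26), (-157, 30, 26, 28), (-156, 31, 29, 29)]
0.51 [(-172, 115, 143, 79), (-171, 114, 143, 79), (-170, 114, 143, 80), (-169, 115, 143, 80), (-168, 116, 144, 81), (-167, 111, 139, 79), (-166, 102, 127, 72), (-165, 83, 101, 60), (-164, 71, 78, 50), (-163, 75, 71, 44), (-162, 78, 64, 40), (-161, 68, 51, 34), (-160, 49, 36, 28), (-159, 30, 26, 25), (-158, 27, 25, 26), (-157, 31, 28, 29), (-156, 34, 29, 30)]
```

Call:
arm_command(
  motion=[
    [[-0.001,0,0,0,0],[-0.002,0,0,0,0],[-0.003,0,0,0,0],[-0.004,0,0,0,0],[-0.004,0,0,0,0]],
  ],
)

```text
time: 25.15
eef_pos: [0.5102, -0.1238, 0.0374]
eef_rot: [-180.0, -0.0, 89.0]
wrist_force: [1.0, 5.8, 0.4]
width: -0.002
gripper_force: 3.5
```

Call:
arm_command(
  motion=[
    [[-0.001,0,0,0,0],[-0.002,0,0,0,0],[-0.003,0,0,0,0],[-0.003,0,0,0,0]],
  ],
)

```text
time: 25.55
eef_pos: [0.5101, -0.1243, 0.0374]
eef_rot: [-180.0, -0.0, 89.0]
wrist_force: [1.9, 7.5, 1.1]
width: -0.001
gripper_force: 3.5
```

Call:
arm_command(
  motion=[
    [[-0.001,0,0,0,0],[-0.002,0,0,0,0],[-0.003,0,0,0,0],[-0.003,0,0,0,0]],
  ],
)

```text
time: 25.95
eef_pos: [0.5101, -0.1247, 0.0374]
eef_rot: [-180.0, -0.0, 89.0]
wrist_force: [0.7, 7.8, 0.9]
width: -0.003
gripper_force: 3.5
```

Call:
arm_command(
  motion=[
    [[-0.001,0,0,0,0],[-0.002,0,0,0,0],[-0.003,0,0,0,0],[-0.003,0,0,0,0]],
  ],
)

```text
time: 26.35
eef_pos: [0.5101, -0.1252, 0.0374]
eef_rot: [-180.0, -0.0, 89.0]
wrist_force: [1.0, 7.4, -0.0]
width: 0.002
gripper_force: 3.5
```

Call:
arm_command(
  motion=[
    [[-0.001,0,0,0,0],[-0.002,0,0,0,0],[-0.003,0,0,0,0],[-0.003,0,0,0,0]],
  ],
)

```text
time: 26.75
eef_pos: [0.5101, -0.1256, 0.0374]
eef_rot: [-180.0, -0.0, 89.0]
wrist_force: [1.2, 7.6, 0.7]
width: 0.003
gripper_force: 3.5
```

Call:
arm_command(
  motion=[
    [[-0.001,0,0,0,0],[-0.002,0,0,0,0],[-0.002,0,0,0,0]],
  ],
)

```text
time: 27.05
eef_pos: [0.5101, -0.1259, 0.0374]
eef_rot: [-180.0, -0.0, 89.0]
wrist_force: [1.4, 6.9, 0.7]
width: 0.003
gripper_force: 3.6
```

Call:
arm_command(
  motion=[
    [[-0.001,0,0,0,0],[-0.002,0,0,0,0],[-0.002,0,0,0,0]],
  ],
)

```text
time: 27.35
eef_pos: [0.5101, -0.1262, 0.0374]
eef_rot: [-180.0, -0.0, 89.0]
wrist_force: [2.5, 6.7, -0.2]
width: 0.006
gripper_force: 3.6
```

Call:
arm_command(
  motion=[
    [[-0.001,0,0,0,0],[-0.002,0,0,0,0],[-0.002,0,0,0,0]],
  ],
)

```text
time: 27.65
eef_pos: [0.5101, -0.1265, 0.0374]
eef_rot: [-180.0, -0.0, 89.0]
wrist_force: [1.7, 7.6, 1.0]
width: -0.001
gripper_force: 3.6
```

Call:
arm_command(
  motion=[
    [[-0.001,0,0,0,0],[-0.002,0,0,0,0],[-0.002,0,0,0,0]],
  ],
)

```text
time: 27.95
eef_pos: [0.5101, -0.1268, 0.0374]
eef_rot: [-180.0, -0.0, 89.0]
wrist_force: [2.2, 7.7, 0.5]
width: -0.001
gripper_force: 3.7
```

Call:
arm_command(
  motion=[
    [[-0.001,0,0,0,0],[-0.002,0,0,0,0],[-0.002,0,0,0,0]],
  ],
)

```text
time: 28.25
eef_pos: [0.5101, -0.1269, 0.0374]
eef_rot: [-180.0, -0.0, 89.0]
wrist_force: [1.6, 9.5, 1.3]
width: 0.002
gripper_force: 4.7
```

Call:
arm_command(
  motion=[
    [[-0.001,0,0,0,0],[-0.002,0,0,0,0],[-0.002,0,0,0,0]],
  ],
)

```text
time: 28.55
eef_pos: [0.51, -0.1271, 0.0374]
eef_rot: [-180.0, -0.0, 89.0]
wrist_force: [1.6, 10.7, 1.2]
width: -0.002
gripper_force: 5.9
```

```bash
python3 - <<'E'
from h import *
d=cap('side');P=pts(d)
for m,s,c in blobs(masks(d)['green'],30):
    Q=P[m]
    if np.median(Q[:,1])<-.1:
        A=np.c_[Q[:,:2]-Q[:,:2].mean(0),np.ones(len(Q))];k=abs(Q[:,2]-np.median(Q[:,2]))<.005
        print(c.round(),s[4],np.median(Q,0).round(4),np.linalg.lstsq(A[k],Q[k,2],rcond=None)[0].round(3))
yt=np.arange(-.172,-.155,.001);ys=np.arange(-.27,-.255,.001)
for x in(.49,.50,.51): print(x,[(round(y*1e3),)+tuple(int(v) for v in q[:2]) for y,q in zip(yt,prof(d,x,.053,yt))],[(round(y*1e3),int(q[1])) for y,q in zip(ys,prof(d,x,.0484,ys))])
cv2.imwrite('pics/c9.png',cv2.resize(d['img'][260:370,290:420],None,fx=5,fy=5,interpolation=cv2.INTER_CUBIC))
E
```

```text
[352. 319.] 785 [ 0.5007 -0.2135  0.0489] [ 0.003 -0.003  0.049]
0.49 [(-172, 116, 146), (-171, 116, 145), (-170, 117, 145), (-169, 118, 146), (-168, 118, 147), (-167, 109, 135), (-166, 86, 106), (-165, 58, 67), (-164, 43, 44), (-163, 40, 36), (-162, 42, 36), (-161, 40, 36), (-160, 39, 36), (-159, 36, 33), (-158, 31, 29), (-157, 31, 29), (-156, 31, 29)] [(-270, 54), (-269, 54), (-268, 51), (-267, 49), (-266, 51), (-265, 52), (-264, 55), (-263, 69), (-262, 112), (-261, 152), (-260, 173), (-259, 176), (-258, 175), (-257, 175), (-256, 176), (-255, 176)]
0.5 [(-172, 117, 145), (-171, 116, 144), (-170, 109, 135), (-169, 102, 126), (-168, 93, 114), (-167, 78, 95), (-166, 59, 71), (-165, 45, 51), (-164, 34, 34), (-163, 28, 26), (-162, 28, 26), (-161, 29, 28), (-160, 31, 30), (-159, 32, 30), (-158, 32, 29), (-157, 30, 29), (-156, 30, 29)] [(-270, 51), (-269, 51), (-268, 51), (-267, 53), (-266, 52), (-265, 50), (-264, 53), (-263, 66), (-262, 109), (-261, 147), (-260, 168), (-259, 175), (-258, 175), (-257, 175), (-256, 175), (-255, 175)]
0.51 [(-172, 102, 128), (-171, 94, 117), (-170, 73, 91), (-169, 65, 81), (-168, 64, 80), (-167, 61, 74), (-166, 55, 66), (-165, 44, 49), (-164, 34, 34), (-163, 28, 25), (-162, 30, 27), (-161, 31, 28), (-160, 30, 27), (-159, 29, 26), (-158, 28, 26), (-157, 28, 28), (-156, 29, 29)] [(-270, 53), (-269, 53), (-268, 52), (-267, 51), (-266, 51), (-265, 52), (-264, 54), (-263, 83), (-262, 123), (-261, 160), (-260, 174), (-259, 177), (-258, 175), (-257, 175), (-256, 173), (-255, 172)]
```

View pics/c9.png

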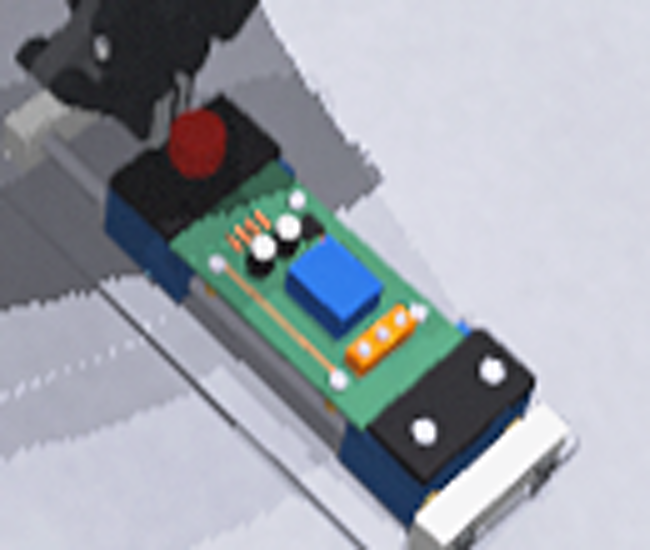

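Crop: the board is seated between both cheeks, square and level. The push is about 12 N, so the nip is about 4.6 N after the brake. One more small step, then back off.

Call:
arm_command(
  motion=[
    [[-0.001,0,0,0,0],[-0.002,0,0,0,0],[-0.002,0,0,0,0],[-0.002,0,0,0,0]],
  ],
)

```text
time: 29.0
eef_pos: [0.5101, -0.1272, 0.0374]
eef_rot: [-180.0, -0.1, 89.0]
wrist_force: [3.5, 14.4, 1.1]
width: 0.0
gripper_force: 7.2
```

Call:
arm_command(
  motion=[
    [[0.002,0,0,0,0],[0.006,0,0,0,0],[0.02,0,0,0,0],[0.06,0,0,0,0],[0.12,0,0,0,0],[0.12,0,-0.1,0,0],[0.12,0,-0.3,0,0],[0.12,0,-0.6,0,0],[0.12,0,-0.6,0,0],[0.12,0,-0.6,0,0]],
  ],
)

```text
time: 30.0
eef_pos: [0.5111, -0.1099, 0.1285]
eef_rot: [179.9, 0.0, 89.0]
wrist_force: [-0.3, 0.8, -0.5]
width: 0.002
gripper_force: 0.0
```

```bash
python3 - <<'E'
from h import *
d=cap('side');P=pts(d)
for m,s,c in blobs(masks(d)['green'],30):
    Q=P[m]
    if np.median(Q[:,1])<-.1:
        A=np.c_[Q[:,:2]-Q[:,:2].mean(0),np.ones(len(Q))];k=abs(Q[:,2]-np.median(Q[:,2]))<.005
        print(c.round(),s[4],np.median(Q,0).round(4),np.linalg.lstsq(A[k],Q[k,2],rcond=None)[0].round(3))
        cs,_=cv2.findContours(m.astype(np.uint8),cv2.RETR_EXTERNAL,cv2.CHAIN_APPROX_NONE)
        print(cv2.minAreaRect((ray(d,max(cs,key=cv2.contourArea)[:,0],.0484)[:,:2]*1000).astype(np.float32)))
yt=np.arange(-.172,-.155,.001)
for x in(.49,.50): print(x,[(round(y*1e3),)+tuple(int(v) for v in q[:2]) for y,q in zip(yt,prof(d,x,.053,yt))])
o=telemetry.get_obs();print(o['eef_pos'],o['wrist_force'],o['time'])
E
```

```text
[352. 319.] 790 [ 0.501  -0.2132  0.0486] [-0.002 -0.     0.049]
((508.5151672363281, -212.52906799316406), (99.38660430908203, 56.085723876953125), 88.8920669555664)
0.49 [(-172, 111, 140), (-171, 112, 141), (-170, 113, 141), (-169, 113, 141), (-168, 113, 141), (-167, 104, 130), (-166, 82, 102), (-165, 55, 64), (-164, 42, 43), (-163, 41, 37), (-162, 46, 42), (-161, 47, 43), (-160, 47, 43), (-159, 49, 45), (-158, 50, 46), (-157, 49, 47), (-156, 48, 45)]
0.5 [(-172, 112, 139), (-171, 112, 139), (-170, 113, 140), (-169, 114, 141), (-168, 112, 140), (-167, 101, 125), (-166, 84, 103), (-165, 62, 71), (-164, 44, 45), (-163, 38, 36), (-162, 43, 40), (-161, 49, 44), (-160, 54, 49), (-159, 52, 48), (-158, 49, 45), (-157, 47, 42), (-156, 45, 42)]
[ 0.51032056 -0.10973478  0.12750397] [-1.49968834 -0.02876884 -0.18466163] 30.05
```

The jaw didn't spring back. The board is level, square and centred, and the arm is clear, so I'm handing in.

```bash
python3 -c "
from bench import ticket
print(ticket.hand_in())"
```

```text
the job is handed in; nothing more can be done
None
```

I handed the job in at about 30 s: the board lies level and square on both jaw steps, clamped at an estimated 7 N (not read directly), with the arm clear; `hand_in()` returned no verdict.

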